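Turn a ratchet-held clutch drum back to upright

ROBOT

A 7-joint arm with a two-finger parallel gripper is mounted at the origin on the work surface. World frame = base frame: x ahead of the robot, y to its left, z up, the work surface at z = 0. Lengths are in m, angles in rad, forces in N, time in s.
With the tool pointing down it reaches from about 0.35 to 0.9 m from the base axis. Payload 7.2 kg.
Tool frame: the origin (TCP) lies between the finger pads; the fingertips stand ahead of it and the grasp point (between the pads) lies 11 mm behind it (manip.tips_ahead is the z of the fingertips in the tool frame, in m); z points along the fingers, y is the direction in which the jaws open and shut (so a half turn about z gives the same grasp; the last joint's range is limited). The gripper opens to 88 mm and grips with 3 to 60 N. Pads are 20 mm wide; open, the fingers measure 115 mm over their backs; the gripper's body (75 mm by 178 mm) begins 61 mm behind the grasp point.
Start: joints at [-1.388, 0.411, -0.013, 1.596, 0.006, 1.134, -0.082], TCP at [0.155, 0.605, 0.231] pointing down, gripper open.
Joint ranges: [-2.95, 2.95], [-0.29, 1.99], [-1.47, 1.44], [0.14, 2.54], [-1.03, 4.17], [0.13, 1.85], [-2.86, 2.86]. Speed limits (rad/s): [2.39, 2.39, 3.01, 3.01, 3.14, 3.14, 3.14].

INTERFACE

Orientations are given as [roll, pitch, yaw] about the fixed x, y, z axes, in that order (R = Rz(yaw) Ry(pitch) Rx(roll)).
In Python, from workcell import manip gives the robot as it stands.
- The arm moves only by the tool arm_command, never from a script. Its argument "increments" is a list that holds one entry, the list of rows, each a list of 6 numbers: the shift along the world's x, y, z in units of 150 mm (1.0 is 150 mm), then the turn, a rotation vector about the world's x, y, z in units of 45 degrees (1.0 is 45 degrees). In form: [[[dx, dy, dz, wx, wy, wz], ...]]. A call has 1 to 12 rows; each row is the pose to reach, as a shift and turn from the pose measured when the call began; what a row does not reach only later rows make up. A row lasts 1/8 s, in which the tool goes at most 62.5 mm and 10.7 degrees, less where a joint would pass 70% of its speed; a pose out of reach is approached as far as the arm can. A call with a number of a shift or a turn outside -1 to 1 is refused whole. A call with a gripper value outside its range is refused whole. "fingers" is the opening, from 0 (shut) to 1 (fully open), set as the call begins (left out, the last holds). The fingers move at their own pace and stop on an object; the grip force is fixed at half the most. Time passes only in rows, so rows that repeat a pose let the fingers close. It gives the time, the measured TCP pose, the force and the opening at its end, in the units of the state.
- manip.read_state(): the state, without advancing time (a new reading comes with each control period).
- manip.camera(name): name is "side" or "top"; returns a dict with "frame" (480x640x3 uint8, red, green, blue), "depth" (480x640 float32, m along the optical axis (not along the pixel's ray), 0 where there is no reading), "camera_matrix" (3x3 intrinsics, pixels), "camera_from_world" (4x4, takes a point from world to camera coordinates). Camera axes: x right, y down, z forward; pixel columns grow to the right and rows downward; lengths in m; the calibration is good to about 2 mm. A picture is of the moment at which its call begins.
- manip.finish_job(): hands the job in, once; it reports no verdict.
The state is a dict: "clock": time; "joint_pos": joint angles; "joint_vel": joint speeds; "effort": joint torques, N m; "tool_pos": TCP position; "ee_rot": TCP orientation; "force": force on the tool from outside, world axes, zero at the start; "torque": the same for the moment, N m; "opening": finger opening in m.
Only numpy, scipy, OpenCV 4.12 (cv2) and the standard library are available. Lean on these libraries where they do the work, as an engineer would, in place of code of your own. Each camera call takes 0.05 s, during which the arm holds its last target.

TASK

The drum on the turnover stand has been wound too far. Lift the pawl clear of the toothed wheel and lay it right back on its rest, turn the drum back by its crank until the crank stands straight up, then lower the pawl by hand (do not let it slam) so that it sits fully down in the gap between two teeth and locks the drum. Leave the other things on the bench where they are, and let go of the stand at the end.

Things in the scene. Friction and masses are not known exactly. Their poses are not given: they have to be found in the camera images.
- stand: Fixed grey steel turnover stand, base plate 170 x 330 x 12 mm, with an aluminium drum (116 mm diameter) on a level spindle along the stand's x. Origin on the bench under the spindle, z up, yaw within 0.2 rad of the world's axes. Crank at the drum's -x end (robot side), toothed wheel and pawl at its +x end, pawl post at -y. All directions below are in the stand's axes.
- drum_axis (a point): Point on the spindle axis above the stand's origin, 95 mm above the bench; axes as the stand's. The toothed steel wheel (10 teeth, 156 mm over the tips, teeth 16 mm deep, gaps 24 mm wide) fills x = 26 to 44 mm from here.
- drum (a joint): Drum, wheel and crank angle, rad. 0: crank straight up; positive: leaning to +y. Starts 0.6 to 1.3, range -0.5 to 1.6. Turning back is towards 0; the lowered pawl blocks it. Stiff (0.4 N m friction, about 4 N at the handle), stays where left. The pawl drops fully home only when this is within 0.1 of 0 (or of a whole number of teeth, 0.628, away); else it lands on a tooth and stays raised.
- crank_grip (a point): Middle of the crank's plain round metal handle, 18 mm diameter, 56 mm long, along the stand's x, free end to -x. At drum angle q it is at x = -97, y = 110 sin q, z = 110 cos q mm from drum_axis. The flat crank arm is 30 mm to +x of this point. Being round, the handle may turn between the fingers.
- pawl_pivot (a point): Pivot of the pawl on top of its post, 187 mm above the bench, at x = 35, y = -115 mm of the stand; axes as the stand's. The pawl swings about the x direction through this point.
- pawl (a joint): Angle of the pawl, a steel arm 14 mm thick, 155 mm long, with a beak pointing down, rad. 0: level, pointing to +y, beak fully down in a tooth gap; positive: lifted; 2.0: laid back past the vertical on its rest, where it stays by its weight. Let go past about 1.75 it falls back to the rest, below 1.6 it falls shut. Starts lying on the wheel at 0 to 0.17.
- pawl_grip (a point): Grip point on the pawl's round steel lifting bar: 14 mm diameter, sticking out along +x from the side of the pawl near its beak, 20 mm button on its free end, 37 mm clear of the wheel's face here. At pawl angle p it is at x = 46, y = 126 cos p, z = 126 sin p mm from pawl_pivot. It may turn between the fingers. Pawl mass about 0.3 kg.
- wrench: Bystander: steel wrench 190 mm long lying beyond the stand. Leave alone.
- clutch_plate: Bystander: dark flat clutch plate ring, 128 mm across, 6 mm thick, lying beside the stand at its +y side. Leave alone.
- clutch_drum: Bystander: open steel clutch drum, 150 mm diameter, 55 mm high, origin under its centre. Leave alone.
- screwdriver: Bystander: screwdriver 200 mm long. Leave alone.
- spray_bottle: Bystander: white bottle 210 mm high, origin under its centre. Leave alone.
- hub: Bystander: flanged steel hub 120 mm across, 50 mm high, origin under its centre. Leave alone.
- hammer: Bystander: hammer 240 mm long. Leave alone.

How it is judged:
On the way, in this order (a step that is already met when the one before it is completed fails the run):
1. the pawl is lifted off the wheel and laid back past the vertical (over 1.8 rad) while the drum is still wound on (over 0.35 rad) (value of joint pawl above 1.8 rad and value of joint drum above 0.35 rad), for 0.2 s.
2. with the pawl still back, the drum is turned back until the crank is about upright (within 0.2 rad) (value of joint pawl above 1.7 rad and value of joint drum between -0.2 and 0.2 rad), for 0.2 s.
At the end, for the whole second after the job is handed in: the pawl is fully down in the tooth gap (within 0.05 rad of 0), the crank is upright (within 0.13 rad) and drum and pawl are at rest (value of joint pawl below 0.05 rad and value of joint drum between -0.13 and 0.13 rad and angular speed of each of drum, pawl below 0.05 rad/s); the robot touches nothing.
It fails at once if the pawl slams down (falls shut faster than 6 rad/s, as when let go well above the teeth) (velocity of joint pawl below -6 rad/s).
It fails at once if a bystander is moved more than 30 mm (distance of any of wrench, clutch_plate, clutch_drum, screwdriver, spray_bottle, hub, hammer from where it was at the start of the episode above 0.03 m).
It also fails if it takes over 64 s, if anything falls off the work surface, if the arm or the gripper's body presses on something with over 40 N, if the wrist force passes 120 N, or if a joint passes its speed limit or range.

## Working session

There is one attempt and no reset: what is moved stays moved. The work goes in short steps, Python scripts to look and compute and a tool call to move; the robot and the scene stay as the last step left them, time stands still between calls to the robot, and variables do not carry over. Pictures are saved under pics/ and viewed, and the job is handed in when it is done.

Besides the shell and the picture viewer there is one more tool, called after ">>>" as name(argument=value, ...) on one line, values as JSON. arm_command: Moves the arm, as the interface text tells. Shifts and turns lie within -1 to 1; 1 stands for 150 mm of shift or 45 degrees of turn. Its arguments: {"type":"object","properties":{"increments":{"type":"array"},"fingers":{"type":"number"}},"required":["increments"]}

```bash
ls; mkdir -p pics; python3 - <<'E'
from workcell import manip
import cv2,numpy as np,pickle
print(manip.read_state(), manip.tips_ahead)
d={}
for n in ("side","top"):
    c=manip.camera(n); d[n]=c
    cv2.imwrite(f"pics/{n}0.png",c["frame"][:,:,::-1]); print(n,c["camera_matrix"],c["camera_from_world"])
pickle.dump(d,open("c0.pkl","wb"))
E
```

```text
pics
{'clock': 0.0, 'joint_pos': array([-1.38817811,  0.41191493, -0.0127248 ,  1.59707191,  0.0056206 ,
        1.13430298, -0.0821928 ]), 'joint_vel': array([-0.0015717 ,  0.00160349, -0.00136808, -0.000296  ,  0.00180814,
        0.00150866,  0.00097181]), 'effort': array([-1.29273885e-03, -5.87959170e+01,  6.41384684e-01, -2.91088557e+01,
       -5.37005102e-02,  1.78245030e-02,  1.27600383e-04]), 'tool_pos': array([0.15503612, 0.60493535, 0.22978825]), 'ee_rot': array([-3.13993649e+00,  1.31619104e-04,  2.89082697e+00]), 'force': array([-0.36011276, -0.72509487, -0.50777578]), 'torque': array([-0.0035674 , -0.00854869,  0.02588156]), 'opening': 0.08748690402462853} 0.008
side [[441.04281043   0.         321.14963457]
 [  0.         441.04281043 230.93002647]
 [  0.           0.           1.        ]] [[ 0.96041927 -0.27844753 -0.00786071 -0.49694488]
 [-0.17080472 -0.56637756 -0.80625195  0.1941884 ]
 [ 0.22004673  0.77568256 -0.59152007  1.30414066]
 [ 0.          0.          0.          1.        ]]
top [[597.37470323   0.         310.42938645]
 [  0.         597.37470323 232.06934058]
 [  0.           0.           1.        ]] [[-0.01918773 -0.99979576 -0.00634507  0.01517482]
 [-0.99497666  0.01971811 -0.098146    0.52711433]
 [ 0.09825107  0.00443    -0.9951518   1.53116904]
 [ 0.          0.          0.          1.        ]]
```

View pics/side0.png

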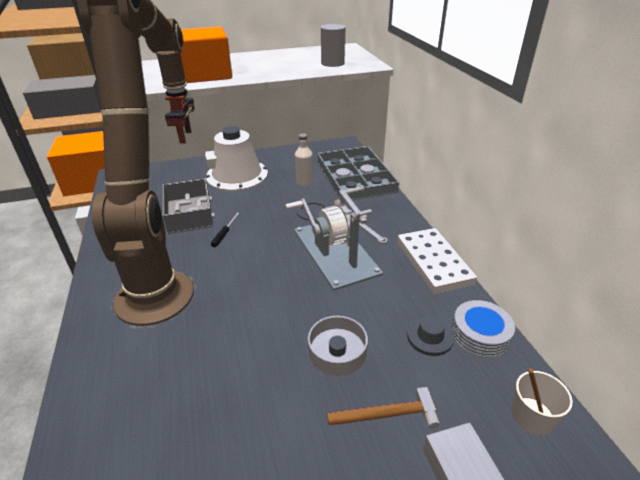

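View pics/top0.png

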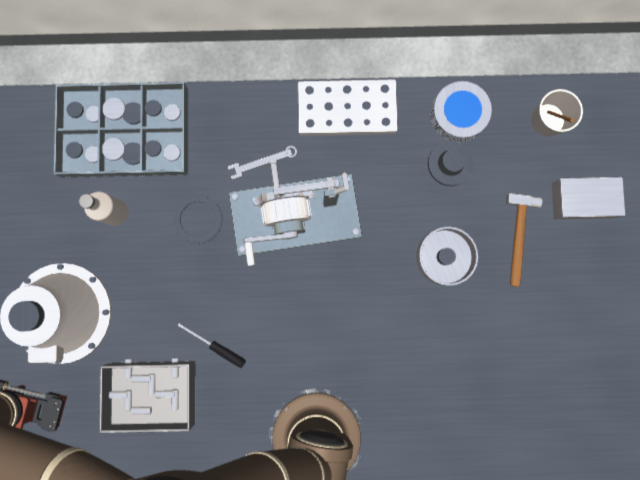

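The top view shows the stand plate at about (295,215) px, with the crank at (265,240), the pawl along (275–345,187) and its lifting bar near (276,172). I'll zoom in and measure.

```bash
cat > h.py <<'E'
import numpy as np,cv2,pickle
def cloud(c):
    K=c["camera_matrix"];T=np.linalg.inv(c["camera_from_world"]);d=c["depth"]
    v,u=np.mgrid[:d.shape[0],:d.shape[1]]
    P=np.stack([(u-K[0,2])/K[0,0]*d,(v-K[1,2])/K[1,1]*d,d],-1)
    return P@T[:3,:3].T+T[:3,3]
def proj(c,p):
    p=np.atleast_2d(p);T=c["camera_from_world"];q=p@T[:3,:3].T+T[:3,3]
    q=q@c["camera_matrix"].T
    return q[:,:2]/q[:,2:]
E
python3 - <<'E'
from h import *
d=pickle.load(open("c0.pkl","rb"))
c=d["top"];P=cloud(c)
z=P[...,2]
reg=np.zeros(z.shape,bool);reg[165:265,215:375]=1
m=reg&(z>0.005)&(z<0.02)
n,l,st,_=cv2.connectedComponentsWithStats(m.astype(np.uint8))
print(st)
rgb=c["frame"].astype(int)
pts=P[m]
# plate by colour at plate height
r=cv2.minAreaRect((pts[:,:2]*1000).astype(np.float32));print(r,cv2.boxPoints(r), np.median(pts[:,2]))
for n,(x0,y0,x1,y1) in {"top":(205,140,385,275),"side":(270,170,410,300)}.items():
    im=d[n]["frame"][y0:y1,x0:x1,::-1];cv2.imwrite(f"pics/{n}z0.png",cv2.resize(im,None,fx=4,fy=4,interpolation=cv2.INTER_CUBIC))
cv2.imwrite("pics/m.png",cv2.resize(m[140:275,205:385].astype(np.uint8)*255,None,fx=4,fy=4))
E
```

```text
[[     0      0    640    480 302164]
 [   215    165      1      1      1]
 [   228    165     21     14     97]
 ...
 [   300    264      1      1      1]
 [   311    264      1      1      1]
 [   360    264      1      1      1]]
((578.034423828125, 46.78533935546875), (424.6091613769531, 264.5193176269531), 88.86119842529297) [[ 441.58145 -162.84871]
 [ 706.04846 -168.10591]
 [ 714.4874   256.41937]
 [ 450.0204   261.67657]] 0.01067962686382351
```

View pics/topz0.png

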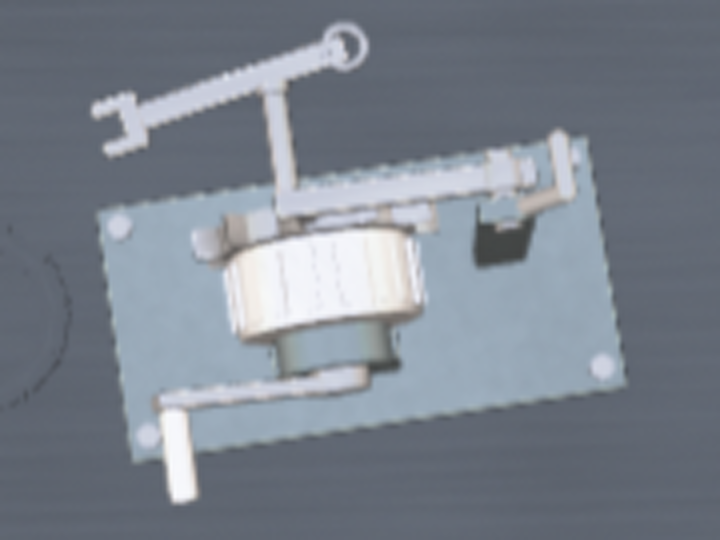

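View pics/sidez0.png

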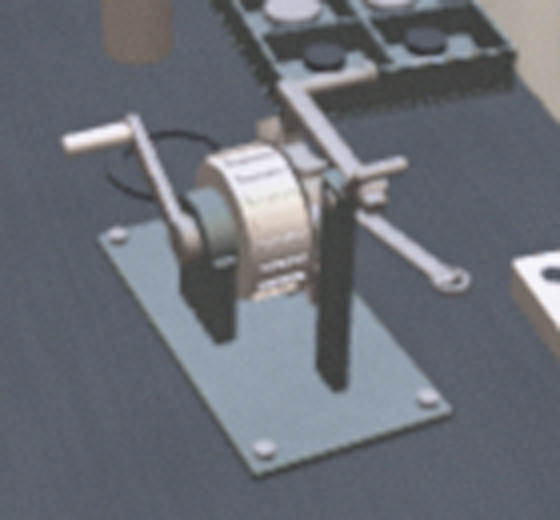

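View pics/m.png

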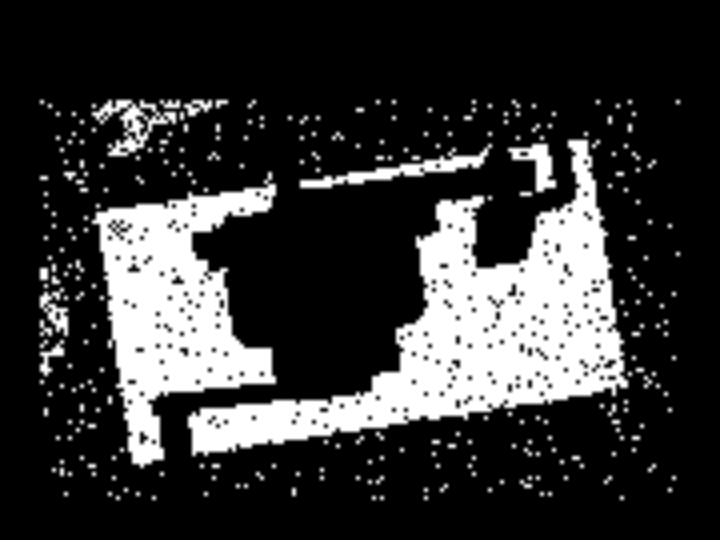

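```bash
python3 - <<'E'
from h import *
d=pickle.load(open("c0.pkl","rb"))
c=d["top"];P=cloud(c);z=P[...,2]
reg=np.zeros(z.shape,bool);reg[168:262,222:368]=1
m=(reg&(z>0.006)&(z<0.018)).astype(np.uint8)
m=cv2.morphologyEx(cv2.medianBlur(m,3),cv2.MORPH_OPEN,np.ones((2,2),np.uint8))
n,l,st,_=cv2.connectedComponentsWithStats(m)
k=[i for i in range(1,n) if st[i,4]>100 and i]
print(st[k])
m2=np.isin(l,k)
# drop the wrench: keep comps with bottom >185
k=[i for i in k if not (st[i,0]<250 and st[i,1]<180)]
pts=P[np.isin(l,k)]
r=cv2.minAreaRect((pts[:,:2]*1000).astype(np.float32));print(r)
# corners by eye, intersect plane z=.012
T=np.linalg.inv(c["camera_from_world"]);K=c["camera_matrix"]
def ray(u,v,zz,T=T,K=K):
    q=T[:3,:3]@np.linalg.solve(K,[u,v,1]);o=T[:3,3];return o+q*(zz-o[2])/q[2]
cs=[ray(a/4+205-.375,b/4+140-.375,.012) for a,b in [(98,212),(586,137),(627,384),(134,462)]]
cs=np.array(cs);print(cs.round(4),cs.mean(0))
for i in range(4):
    e=cs[(i+1)%4]-cs[i];print(np.linalg.norm(e[:2]),np.arctan2(e[1],e[0]))
# high points in top: handle & bar
for nm,(x0,y0,x1,y1) in {"handle":(165,405,197,500),"bar":(262,85,296,180)}.items():
    sub=P[140+y0//4:140+y1//4,205+x0//4:205+x1//4]
    for row in sub:
        r=row[row[:,2]>0.1]
        if len(r): print(nm,len(r),r.mean(0).round(4),r[:,2].max().round(4))
E
```

```text
[[ 253  176  109   78 2823]
 [ 230  187   45   70 1601]]
((514.7683715820312, 35.00724792480469), (288.09375, 330.61651611328125), 7.399726390838623)
[[ 0.638   0.2183  0.012 ]
 [ 0.6817 -0.106   0.012 ]
 [ 0.5167 -0.1287  0.012 ]
 [ 0.4717  0.1957  0.012 ]] [0.57701803 0.0448261  0.012     ]
0.32730914554692286 -1.4366203558305632
0.1666421370217649 -3.005228244990187
0.32746868781545363 1.7084810476407544
0.16779086921986516 0.1354105983491209
handle 8 [0.4968 0.1511 0.1465] 0.1511
handle 8 [0.4948 0.1517 0.1407] 0.1543
handle 6 [0.4921 0.1537 0.1446] 0.148
handle 6 [0.4898 0.1538 0.1443] 0.1497
handle 6 [0.4872 0.1537 0.1456] 0.1503
handle 6 [0.4847 0.1535 0.1473] 0.1518
handle 7 [0.4823 0.1524 0.1464] 0.1498
handle 7 [0.4801 0.1527 0.1443] 0.1527
handle 7 [0.4776 0.1526 0.1451] 0.1478
handle 7 [0.4752 0.1527 0.1448] 0.147
handle 7 [0.4729 0.1528 0.1442] 0.1509
handle 7 [0.4704 0.1526 0.146 ] 0.151
handle 7 [0.468  0.1528 0.1446] 0.1492
handle 8 [0.4656 0.1515 0.1454] 0.1502
handle 8 [0.4632 0.1516 0.1444] 0.1479
handle 8 [0.4608 0.1517 0.1443] 0.1487
handle 7 [0.4584 0.1504 0.145
[... 444 characters left out ...]
71 0.2064] 0.2097
bar 6 [0.6656 0.0871 0.2076] 0.2115
bar 6 [0.6635 0.0872 0.2064] 0.213
bar 6 [0.661  0.0872 0.2067] 0.2137
bar 6 [0.6589 0.0873 0.2056] 0.2096
bar 6 [0.6564 0.0873 0.2063] 0.2094
bar 6 [0.6539 0.0849 0.2069] 0.2141
bar 6 [0.6518 0.0851 0.2054] 0.2089
bar 6 [0.6491 0.085  0.207 ] 0.2142
bar 6 [0.6469 0.0851 0.2064] 0.2102
bar 6 [0.645  0.0852 0.204 ] 0.2059
bar 6 [0.6424 0.0852 0.205 ] 0.2078
bar 6 [0.6398 0.0851 0.2066] 0.2104
bar 6 [0.6371 0.0827 0.2081] 0.2147
bar 6 [0.6353 0.083  0.205 ] 0.2061
bar 6 [0.6332 0.0831 0.2035] 0.2066
bar 6 [0.6303 0.0829 0.2067] 0.2125
bar 6 [0.6283 0.0831 0.2044] 0.2094
bar 6 [0.5836 0.069  0.4351] 1.5756
bar 6 [0.6236 0.0832 0.2044] 0.2086
```

```bash
cat >> h.py <<'E'
O=np.array([0.5743,0.0646,0.0]);YAW=0.1355
def W(x,y,z,O=O,yaw=YAW):
    c,s=np.cos(yaw),np.sin(yaw);return np.array([O[0]+c*x-s*y,O[1]+s*x+c*y,z])
def handle(q,dx=0): return W(-.097+dx,.11*np.sin(q),.095+.11*np.cos(q))
def bar(p,dx=0): return W(.081+dx,-.115+.126*np.cos(p),.187+.126*np.sin(p))
def overlay(d,q,p,fn,wins):
    for n,(x0,y0,x1,y1) in wins.items():
        c=d[n];im=cv2.resize(c["frame"][y0:y1,x0:x1,::-1],None,fx=4,fy=4,interpolation=cv2.INTER_CUBIC)
        segs=[(handle(q,-.028),handle(q,.028)),(bar(p,-.02),bar(p,.02)),
          (W(-.05,0,.095),W(.05,0,.095)),(W(.035,-.115,.187),W(.081,-.115,.187)),(bar(p,-.046),W(.035,-.115,.187))]
        cr=[W(a,b+(-.02),.012) for a,b in [(-.085,-.165),(.085,-.165),(.085,.165),(-.085,.165)]]
        segs+=[(cr[i],cr[(i+1)%4]) for i in range(4)]
        for a,b in segs:
            q2=proj(c,[a,b]);q2=((q2-[x0,y0]+.5)*4-.5).round().astype(int)
            cv2.line(im,tuple(map(int,q2[0])),tuple(map(int,q2[1])),(0,0,255),1)
        cv2.imwrite(f"pics/{n}{fn}.png",im)
WIN={"top":(205,140,385,275),"side":(270,170,410,300)}
E
python3 - <<'E'
from h import *
d=pickle.load(open("c0.pkl","rb"))
overlay(d,1.165,.11,"ov0",WIN)
E
```

```text
(no output)
```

View pics/topov0.png

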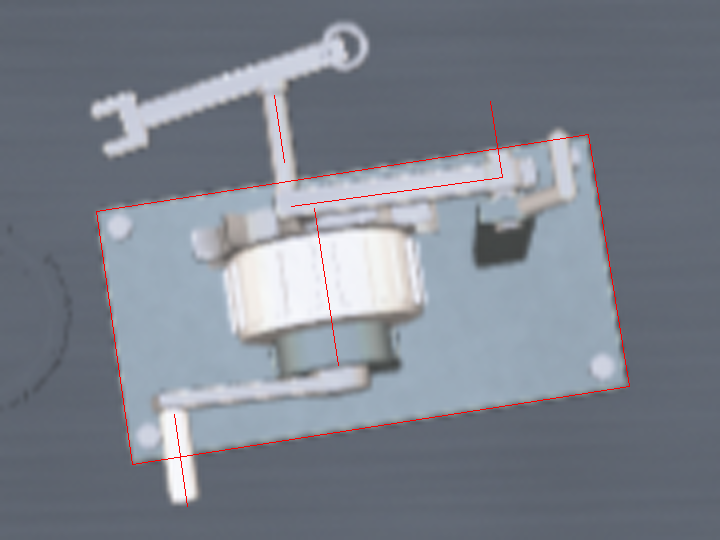

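View pics/sideov0.png

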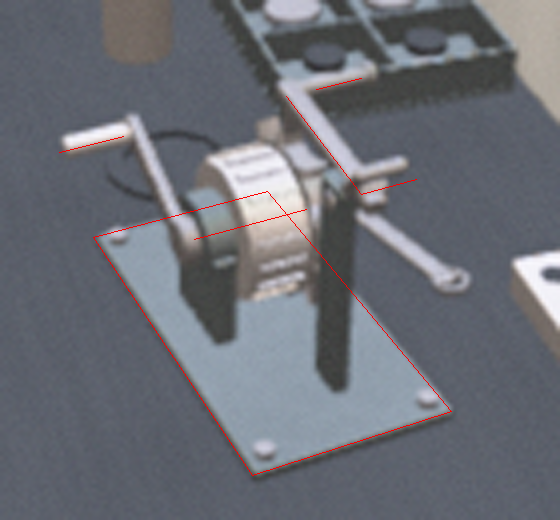

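```bash
python3 - <<'E'
from h import *
from scipy.optimize import least_squares
d=pickle.load(open("c0.pkl","rb"))
c=d["side"];P=cloud(c)
for nm,(x0,y0,x1,y1) in {"handle":(70,130,130,150),"bar":(310,65,370,90)}.items():
    sub=P[170+y0//4:170+y1//4,270+x0//4:270+x1//4].reshape(-1,3)
    s=sub[(np.abs(sub[:,2]-(.145 if nm=="handle" else .2))<.02)&(sub[:,0]<.75)&(abs(sub[:,1]-.12)<.06)]
    print(nm,len(s),s.mean(0),s[:,2].min(),s[:,2].max())
# plate and bench bias check
for nm in ("top","side"):
    P=cloud(d[nm]);q=proj(d[nm],[W(-.06,-.13,.012),W(.0,-.15,.012),W(.0,-.25,0),W(-.2,-.0,0)]).round().astype(int)
    print(nm,[np.nanmedian(P[v-2:v+3,u-2:u+3,2]).round(4) for u,v in q])
# joint fit: pixel centrelines (zoomed px)
un=lambda n,a:(np.array(a)+.5)/4-.5+np.array(WIN[n][:2])
obs=[("top","h",-.0 ,[(172,408),(183,500)]),("side","h",0,[(65,144),(130,130)]),
     ("top","b",0,[(272,92),(286,180)]),("side","b",0,[(295,86),(372,70)])]
def model(v):
    O=np.array([v[0],v[1],0]);res=[]
    f={"h":lambda t:W(-.097+t,.11*np.sin(v[3]),.095+.11*np.cos(v[3]),O,v[2]),
       "b":lambda t:W(.081+t,-.115+.126*np.cos(v[4]),.187+.126*np.sin(v[4]),O,v[2])}
    for n,k,_,pp in obs:
        a,b=proj(d[n],[f[k](-.03),f[k](.03)]);t=(b-a)/np.linalg.norm(b-a);nrm=np.array([-t[1],t[0]])
        for p in pp: res.append((un(n,p)-a)@nrm)
    res+=list((v[:3]-[O0[0],O0[1],.1355])/[.002,.002,.004])
    return np.array(res)
O0=[0.5743,0.0646]
r=least_squares(model,[*O0,.1355,1.165,.11]);print(r.x.round(4),r.fun.round(2))
E
```

```text
handle 66 [0.46987417 0.1462741  0.14686788] 0.13747036009412672 0.15353772446994218
bar 59 [0.65262872 0.08099109 0.20868103] 0.2001195126611064 0.2132799323165847
top [np.float64(0.0115), np.float64(0.0112), np.float64(-0.0023), np.float64(-0.0014)]
side [np.float64(0.014), np.float64(0.0149), np.float64(0.003), np.float64(0.0024)]
[0.5741 0.0661 0.1345 1.1267 0.1586] [-0.14 -0.72 -0.6  -0.18  0.03  0.2  -0.28  0.34 -0.1   0.76 -0.26]
```

Both cameras agree: the stand origin is near (0.574, 0.065), yaw 0.135, drum about 1.14 rad and pawl about 0.13 rad. The bar is at about (0.653, 0.086, 0.203). I'll start moving there with the tool pointing down and the jaws along the stand's y.

>>> arm_command(increments=[[[0.1,-0.1,0.3,0,0,0],[0.3,-0.35,0.6,0,0,0.1],[0.55,-0.6,0.7,0,0,0.2],[0.83,-0.87,0.7,0,0,0.3],[0.83,-0.87,0.7,0,0,0.3]]], fingers=1)

```text
clock: 0.72
tool_pos: [0.2839, 0.4709, 0.3354]
ee_rot: [-3.14, 0.002, 3.119]
force: [0.0, -0.1, 0.4]
opening: 0.0882
```

>>> arm_command(increments=[[[0.3,-0.3,0,0,0,0.1],[0.6,-0.6,0,0,0,0.19],[0.85,-0.9,0,0,0,0.19],[1,-1,0,0,0,0.19],[1,-1,0,0,0,0.19]]])

```text
clock: 1.35
tool_pos: [0.4352, 0.3195, 0.335]
ee_rot: [-3.139, 0.002, -3.019]
force: [-0.2, 1.1, -0.1]
opening: 0.0877
```

>>> arm_command(increments=[[[0.3,-0.3,0,0,0,0],[0.6,-0.6,0,0,0,0],[0.85,-0.9,0,0,0,0],[1,-1,0,0,0,0],[1,-1,0,0,0,0]]])

```text
clock: 1.98
tool_pos: [0.5856, 0.1698, 0.334]
ee_rot: [-3.138, 0.0, -3.02]
force: [-0.4, 0.4, -0.6]
opening: 0.0879
```

>>> arm_command(increments=[[[0.2,-0.28,-0.1,0,0,0.02],[0.45,-0.56,-0.3,0,0,0.02],[0.45,-0.56,-0.5,0,0,0.02],[0.45,-0.56,-0.5,0,0,0.02]]])

```text
clock: 2.48
tool_pos: [0.6508, 0.0886, 0.2561]
ee_rot: [-3.14, -0.005, -3.002]
force: [-0.1, 1.0, 0.8]
opening: 0.0879
```

```bash
cat > look.py <<'E'
import sys,pickle
from h import *
from workcell import manip
d={n:manip.camera(n) for n in ("top","side")};pickle.dump(d,open("c.pkl","wb"))
s=manip.read_state();print(s["clock"],s["tool_pos"].round(4),s["ee_rot"].round(3),s["joint_pos"].round(2),s["force"].round(1))
w={"top":(225,120,385,270),"side":(260,120,440,250)}
for n,(x0,y0,x1,y1) in w.items():
    cv2.imwrite(f"pics/{n}{sys.argv[1]}.png",cv2.resize(d[n]["frame"][y0:y1,x0:x1,::-1],None,fx=4,fy=4,interpolation=cv2.INTER_CUBIC))
E
python3 look.py 1
```

```text
2.575 [0.6524 0.0888 0.2597] [-3.14   0.    -3.001] [-0.42  0.46  0.3   1.49 -0.14  1.22  1.62] [ 0.   0.3 -0.4]
```

View pics/side1.png

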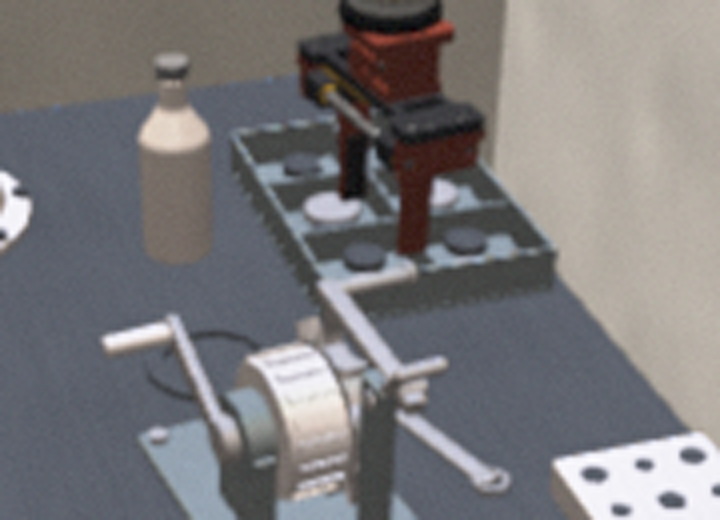

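View pics/top1.png

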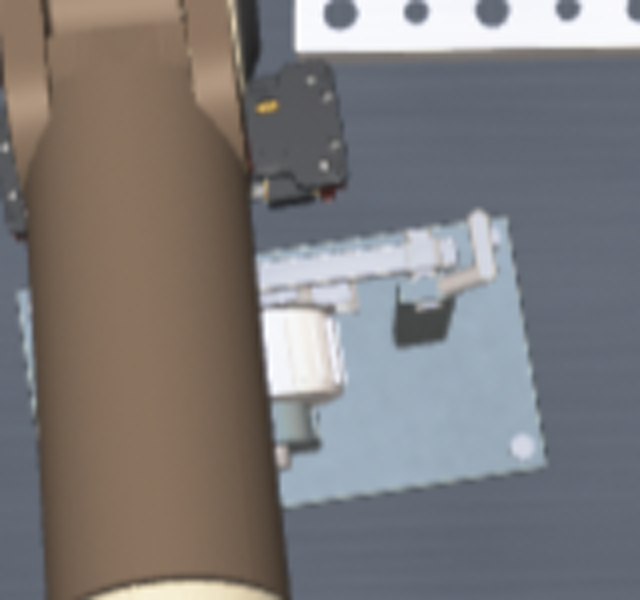

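Side view: the open fingers, at about (355,170) and (412,210) zoomed, straddle the line of the bar, which ends at (412,268). I'll descend on it.

>>> arm_command(increments=[[[0,-0.01,-0.2,0,0,0],[0,-0.015,-0.35,0,0,-0.01],[0,-0.015,-0.44,0,0,-0.01],[0,-0.015,-0.44,0,0,-0.01],[0,-0.015,-0.44,0,0,-0.01]]])

```text
clock: 3.2
tool_pos: [0.653, 0.0871, 0.1951]
ee_rot: [-3.14, 0.002, -3.009]
force: [1.0, 0.6, 0.5]
opening: 0.0876
```

```bash
python3 look.py 2
```

```text
3.3 [0.653  0.0868 0.1949] [-3.140e+00  2.000e-03 -3.009e+00] [-0.41  0.5   0.29  1.57 -0.16  1.09  1.63] [ 0.3  0.2 -0.4]
```

View pics/side2.png

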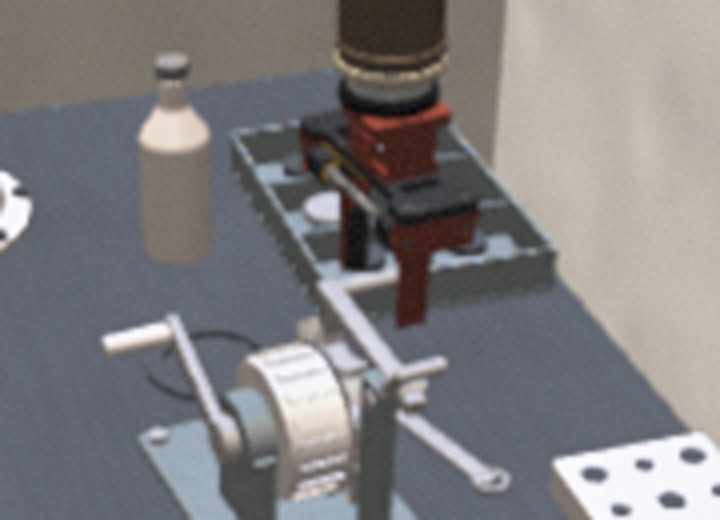

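The bar passes between the fingers, with the near finger in front of it at (412,290). I'll close on it.

>>> arm_command(increments=[[[0,0,0,0,0,0],[0,0,0,0,0,0],[0,0,0,0,0,0],[0,0,0,0,0,0],[0,0,0,0,0,0],[0,0,0,0,0,0]]], fingers=0)

```text
clock: 4.05
tool_pos: [0.653, 0.0868, 0.1949]
ee_rot: [-3.14, 0.002, -3.009]
force: [-0.1, -0.3, -0.8]
opening: 0.0311
```

>>> arm_command(increments=[[[0,0,0,0,0,0],[0,0,0,0,0,0],[0,0,0,0,0,0],[0,0,0,0,0,0]]])

```text
clock: 4.55
tool_pos: [0.6532, 0.0852, 0.1948]
ee_rot: [-3.138, 0.002, -3.01]
force: [1.3, -5.5, -0.5]
opening: 0.0132
```

```bash
python3 look.py 3; sed -i '/^O=/s/.*/O=np.array([0.5743,0.0650,0.0]);YAW=0.135/' h.py; python3 - <<'E'
from h import *
b0=bar(.127)
print(b0)
for p in [.127,.3,.5,.7,.9,1.1,1.3,1.5,1.7,1.8,1.9,2.0]:
    print(p,((bar(p)-b0)/.15).round(3),(bar(p)-b0).round(3))
E
```

```text
4.65 [0.6532 0.0852 0.1948] [-3.138e+00  2.000e-03 -3.010e+00] [-0.41  0.5   0.29  1.57 -0.15  1.09  1.63] [ 1.6 -4.7 -1.1]
[0.65321909 0.0857962  0.20295902]
0.127 [0. 0. 0.] [0. 0. 0.]
0.3 [ 0.004 -0.03   0.142] [ 0.001 -0.005  0.021]
0.5 [ 0.013 -0.095  0.296] [ 0.002 -0.014  0.044]
0.7 [ 0.026 -0.189  0.435] [ 0.004 -0.028  0.065]
0.9 [ 0.042 -0.308  0.552] [ 0.006 -0.046  0.083]
1.1 [ 0.061 -0.448  0.642] [ 0.009 -0.067  0.096]
1.3 [ 0.082 -0.603  0.703] [ 0.012 -0.09   0.105]
1.5 [ 0.104 -0.767  0.732] [ 0.016 -0.115  0.11 ]
1.7 [ 0.127 -0.933  0.727] [ 0.019 -0.14   0.109]
1.8 [ 0.138 -1.015  0.712] [ 0.021 -0.152  0.107]
1.9 [ 0.149 -1.095  0.688] [ 0.022 -0.164  0.103]
2.0 [ 0.159 -1.172  0.657] [ 0.024 -0.176  0.099]
```

The jaws stopped at 13 mm on the 14 mm bar, with only about 5 N of side load. I'll lift along the arc in short calls.

>>> arm_command(increments=[[[0.002,-0.015,0.07,0,0,0],[0.004,-0.03,0.142,0,0,0],[0.008,-0.06,0.22,0,0,0],[0.013,-0.095,0.296,0,0,0],[0.019,-0.14,0.368,0,0,0],[0.026,-0.189,0.435,0,0,0],[0.026,-0.189,0.435,0,0,0]]])

```text
clock: 5.52
tool_pos: [0.6568, 0.0586, 0.2622]
ee_rot: [3.141, 0.003, -3.009]
force: [-2.9, 6.1, 3.1]
opening: 0.0131
```

```bash
python3 look.py 4
```

```text
5.625 [0.6567 0.0591 0.2617] [ 3.142e+00  3.000e-03 -3.008e+00] [-0.38  0.45  0.31  1.48 -0.14  1.22  1.66] [-3.8  7.1  2.7]
```

View pics/side4.png

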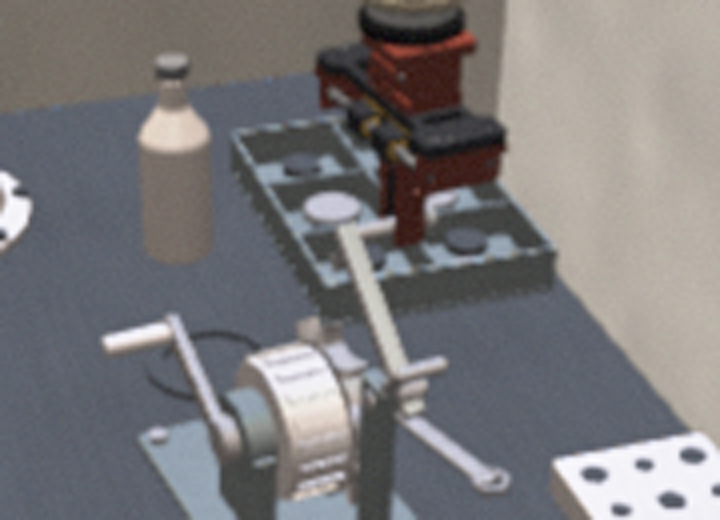

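The pawl is up at about 0.65 rad, held at (405,225) zoomed. Forces are small.

>>> arm_command(increments=[[[0.008,-0.05,0.06,0,0,0],[0.016,-0.11,0.117,0,0,0],[0.025,-0.18,0.165,0,0,0],[0.035,-0.25,0.207,0,0,0],[0.045,-0.325,0.24,0,0,0],[0.056,-0.405,0.268,0,0,0],[0.067,-0.49,0.285,0,0,0],[0.078,-0.57,0.297,0,0,0],[0.078,-0.57,0.297,0,0,0]]])

```text
clock: 6.75
tool_pos: [0.6686, -0.0289, 0.3087]
ee_rot: [-3.141, 0.005, -3.011]
force: [-4.5, 2.6, 9.2]
opening: 0.0133
```

```bash
python3 look.py 5
```

```text
6.85 [ 0.6685 -0.028   0.3086] [-3.141  0.005 -3.01 ] [-0.26  0.45  0.34  1.39 -0.15  1.32  1.79] [-4.4  2.2  9.7]
```

View pics/side5.png

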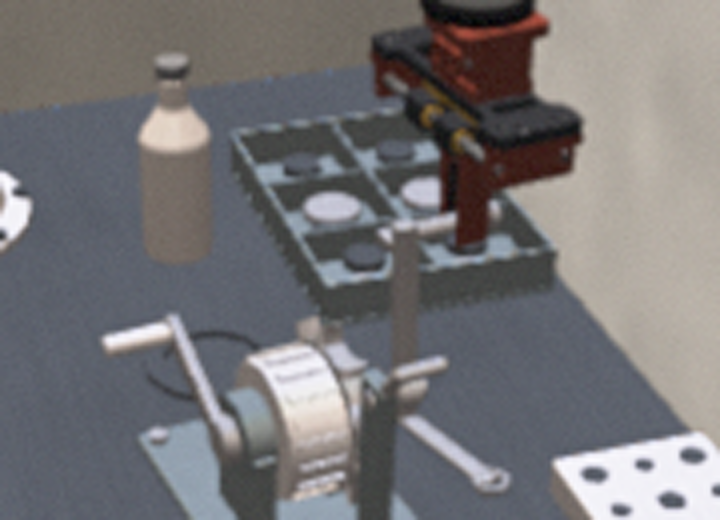

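View pics/top5.png

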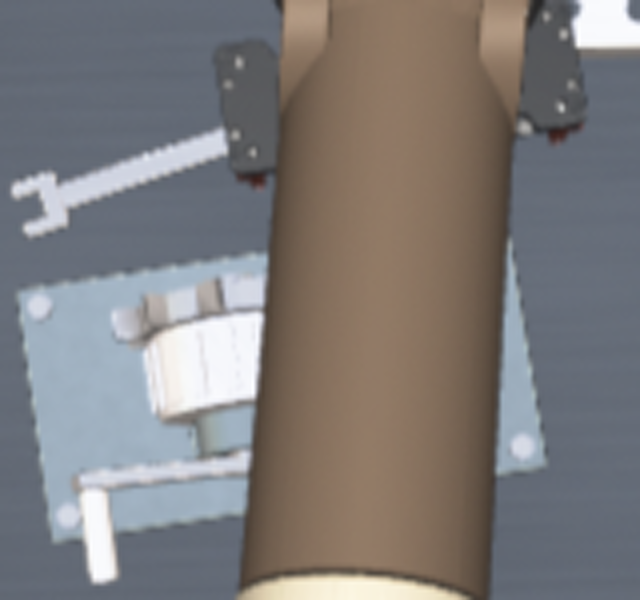

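>>> arm_command(increments=[[[0.011,-0.083,0.005,0,0,0],[0.023,-0.166,0.005,0,0,0],[0.034,-0.248,-0.01,0,0,0],[0.04,-0.29,-0.02,0,0,0],[0.045,-0.328,-0.034,0,0,0],[0.05,-0.37,-0.05,0,0,0],[0.053,-0.39,-0.06,0,0,0],[0.053,-0.39,-0.06,0,0,0]]])

```text
clock: 7.85
tool_pos: [0.6763, -0.0875, 0.2997]
ee_rot: [-3.14, 0.004, -3.011]
force: [-4.9, -1.9, 4.5]
opening: 0.0134
```

```bash
python3 look.py 6; python3 - <<'E'
from h import *
c,s=np.cos(YAW),np.sin(YAW)
from workcell import manip
t=manip.read_state()["tool_pos"]-O
y=-s*t[0]+c*t[1]; z=t[2]+.0085
print(y,z,np.arctan2(z-.187,y+.115),np.hypot(z-.187,y+.115))
E
```

```text
7.95 [ 0.6763 -0.0871  0.2998] [-3.14   0.004 -3.01 ] [-0.17  0.48  0.35  1.37 -0.16  1.32  1.89] [-5.3 -2.1  4.4]
-0.16442267989411782 0.3083305402193934 1.9576135078231145 0.13101030981509154
```

View pics/side6.png

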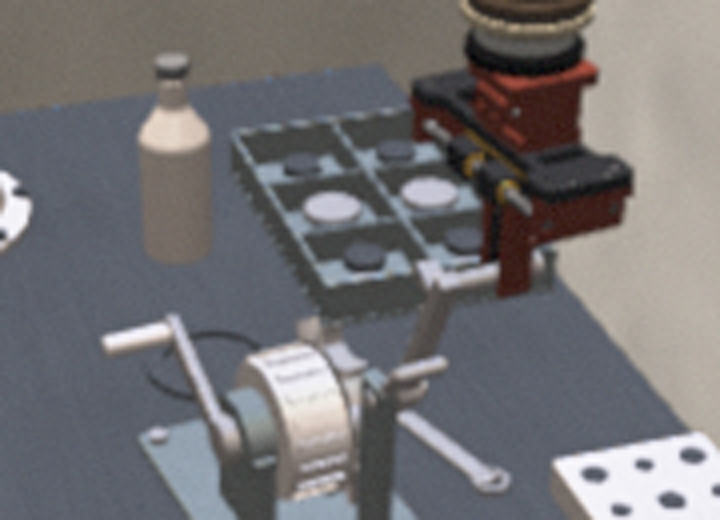

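The pawl is laid back past the vertical, about 1.95 rad by the geometry. I'll release it and rise.

>>> arm_command(increments=[[[0,0,0,0,0,0],[0,0,0,0,0,0],[0,0,0,0,0,0],[0,0,0,0,0,0],[0,0,0,0,0,0],[0,0,0.02,0,0,0],[0,0,0.1,0,0,0],[0,0,0.25,0,0,0],[0,0,0.45,0,0,0],[0,0,0.6,0,0,0]]], fingers=1)

```text
clock: 9.2
tool_pos: [0.6765, -0.0873, 0.3923]
ee_rot: [-3.14, 0.006, -3.011]
force: [0.5, 0.4, 0.2]
opening: 0.0878
```

```bash
python3 look.py 7;python3 - <<'E'
from h import *
for q in [1.1,1.14,1.2]: print(q,handle(q))
E
```

```text
9.3 [ 0.6772 -0.0875  0.3936] [-3.139  0.01  -3.011] [-0.17  0.45  0.37  1.2  -0.16  1.51  1.88] [ 0.2  0.5 -0. ]
1.1 [0.4649883  0.14908558 0.14489557]
1.14 [0.46473031 0.15098502 0.1409354 ]
1.2 [0.46438379 0.1535362  0.13485935]
```

View pics/side7.png

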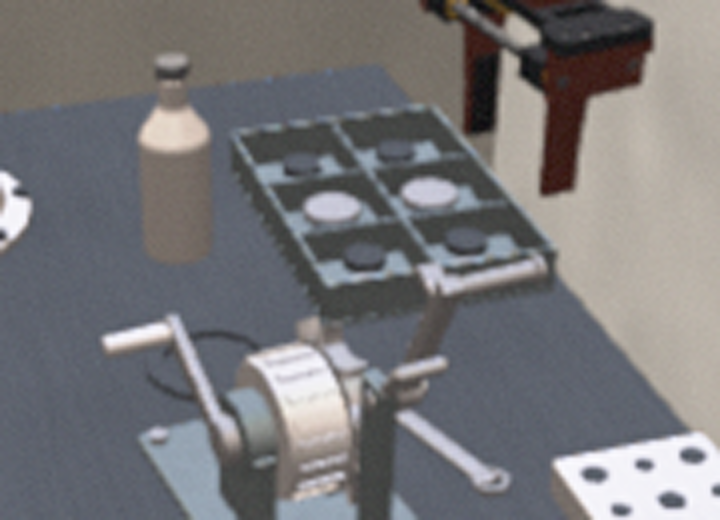

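The pawl stays on its rest, with the bar at (490,275) zoomed. Next is the crank handle, at about (0.465, 0.151, 0.141).

>>> arm_command(increments=[[[-0.2,0.2,0,0,0,0],[-0.45,0.5,0,0,0,0],[-0.7,0.8,0,0,0,0],[-0.7,0.8,0,0,0,0]]])

```text
clock: 9.8
tool_pos: [0.5699, 0.0369, 0.3937]
ee_rot: [-3.141, 0.01, -3.004]
force: [0.4, -1.0, 0.4]
opening: 0.0878
```

>>> arm_command(increments=[[[-0.25,0.25,0,0,0,0],[-0.5,0.55,-0.2,0,0,0],[-0.7,0.79,-0.5,0,0,0],[-0.7,0.79,-0.9,0,0,0],[-0.7,0.79,-0.9,0,0,0]]])

```text
clock: 10.42
tool_pos: [0.4626, 0.1541, 0.2553]
ee_rot: [-3.139, 0.002, -3.004]
force: [0.3, -0.7, 0.6]
opening: 0.0881
```

```bash
python3 look.py 8
```

```text
10.525 [0.4661 0.1545 0.2598] [-3.141  0.01  -3.005] [-0.6   0.14  0.2   1.89 -0.03  1.1   1.32] [0.1 0.3 1.1]
```

View pics/side8.png

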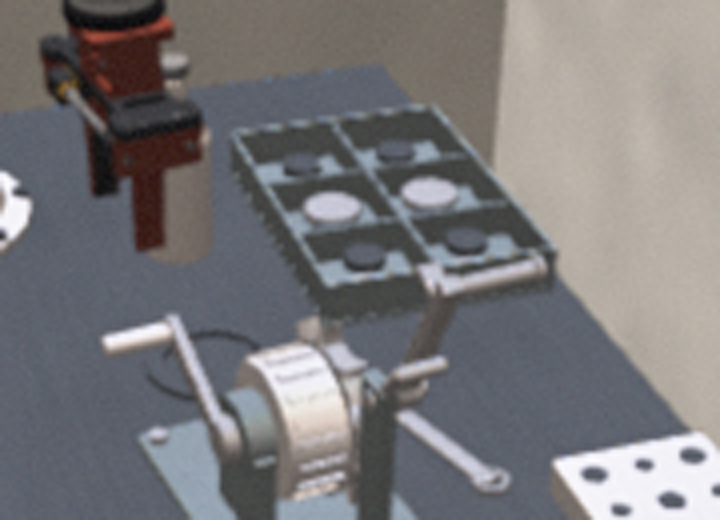

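View pics/top8.png

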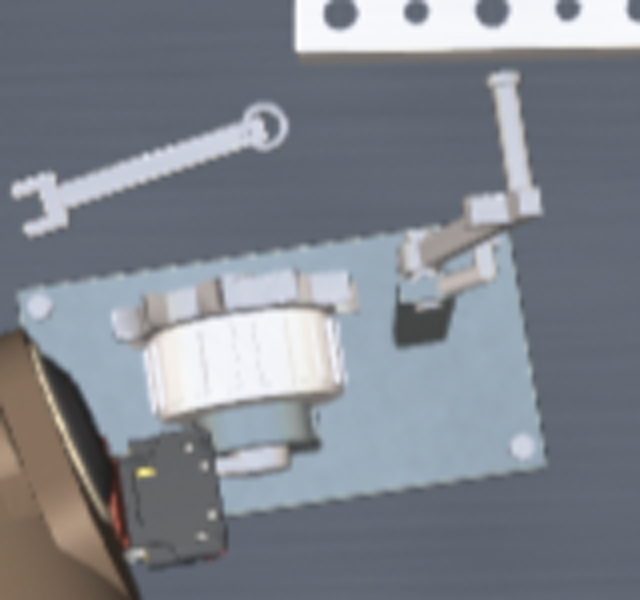

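Top view: the pawl is still back, with its bar at (508,140) zoomed. The gripper at (170,500) is over the handle, so I'll descend.

>>> arm_command(increments=[[[0,-0.02,-0.3,0,0,0],[-0.005,-0.02,-0.6,0,0,0],[-0.005,-0.02,-0.8,0,0,0],[-0.005,-0.02,-0.86,0,0,0],[-0.005,-0.02,-0.86,0,0,0]]])

```text
clock: 11.15
tool_pos: [0.4669, 0.1515, 0.1321]
ee_rot: [-3.141, 0.012, -3.007]
force: [0.3, 0.3, -0.3]
opening: 0.088
```

```bash
python3 look.py 9
```

```text
11.25 [0.4668 0.1518 0.1325] [ 3.141  0.013 -3.006] [-0.57  0.29  0.19  2.04 -0.07  0.8   1.36] [-0.2  0.8  0.1]
```

View pics/side9.png

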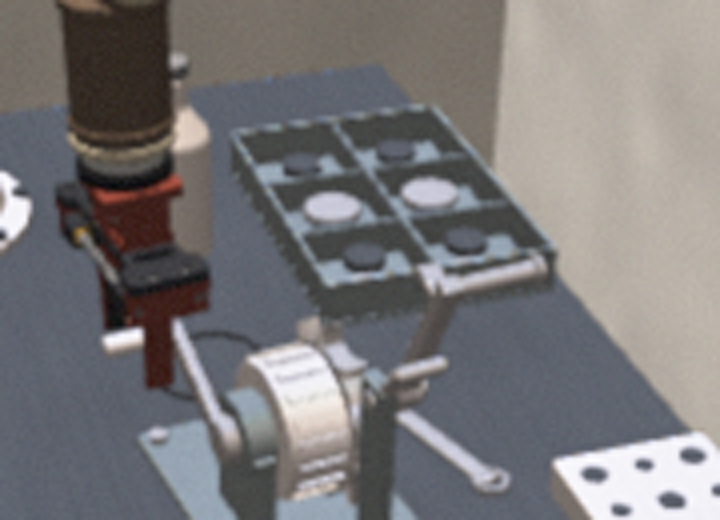

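The handle runs between the fingers, with its free end showing at (122,342) and the near finger at (158,345). I'll close.

>>> arm_command(increments=[[[0,0,0,0,0,0],[0,0,0,0,0,0],[0,0,0,0,0,0],[0,0,0,0,0,0],[0,0,0,0,0,0],[0,0,0,0,0,0],[0,0,0,0,0,0],[0,0,0,0,0,0],[0,0,0,0,0,0]]], fingers=0)

```text
clock: 12.38
tool_pos: [0.4668, 0.1519, 0.1325]
ee_rot: [3.141, 0.013, -3.006]
force: [0.0, 0.1, -1.0]
opening: 0.017
```

```bash
python3 - <<'E'
from h import *
from workcell import manip
t=manip.read_state()["tool_pos"]-O
c,s=np.cos(YAW),np.sin(YAW)
print("stand",c*t[0]+s*t[1],-s*t[0]+c*t[1],t[2]+.011)
h0=handle(1.14)
for q in np.arange(1.14,-.11,-.1).tolist()+[0]: print(round(q,2),((handle(q)-h0)/.15).round(3))
E
```

```text
stand -0.09485279127755616 0.10055202196099944 0.14350569271935784
1.14 [0. 0. 0.]
1.04 [ 0.005 -0.034  0.065]
0.94 [ 0.01  -0.073  0.126]
0.84 [ 0.016 -0.119  0.183]
0.74 [ 0.023 -0.17   0.235]
0.64 [ 0.031 -0.226  0.282]
0.54 [ 0.039 -0.287  0.323]
0.44 [ 0.048 -0.351  0.357]
0.34 [ 0.057 -0.418  0.385]
0.24 [ 0.066 -0.488  0.406]
0.14 [ 0.076 -0.559  0.42 ]
0.04 [ 0.086 -0.631  0.427]
-0.06 [ 0.096 -0.704  0.426]
0 [ 0.09  -0.66   0.427]
```

>>> arm_command(increments=[[[0.002,-0.016,0.032,0,0,0],[0.005,-0.034,0.065,0,0,0],[0.01,-0.073,0.126,0,0,0],[0.016,-0.119,0.183,0,0,0],[0.023,-0.17,0.235,0,0,0],[0.031,-0.226,0.282,0,0,0],[0.031,-0.226,0.282,0,0,0]]])

```text
clock: 13.25
tool_pos: [0.471, 0.1211, 0.1772]
ee_rot: [3.136, 0.014, -3.004]
force: [-7.6, 9.9, 15.4]
opening: 0.017
```

```bash
python3 look.py 10
```

```text
13.35 [0.471  0.1212 0.1771] [ 3.137  0.014 -3.004] [-0.53  0.22  0.21  2.01 -0.06  0.9   1.42] [-8.9 10.4 15.4]
```

View pics/side10.png

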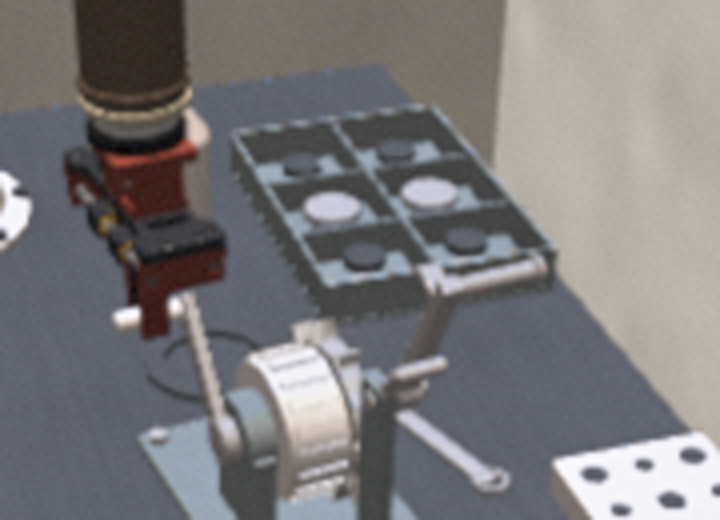

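The crank has turned to about 0.64 rad. There's a radial push of about 18 N on the tool, so I'll ride slightly further out on the arc.

>>> arm_command(increments=[[[0.006,-0.03,0.045,0,0,0],[0.01,-0.055,0.065,0,0,0],[0.019,-0.118,0.098,0,0,0],[0.028,-0.185,0.126,0,0,0],[0.037,-0.255,0.147,0,0,0],[0.047,-0.325,0.16,0,0,0],[0.047,-0.325,0.16,0,0,0]]])

```text
clock: 14.22
tool_pos: [0.4777, 0.0726, 0.2031]
ee_rot: [3.135, 0.014, -3.004]
force: [-6.0, 3.3, 10.3]
opening: 0.0175
```

```bash
python3 look.py 11
```

```text
14.325 [0.4777 0.0726 0.2031] [ 3.135  0.014 -3.004] [-0.46  0.19  0.24  1.99 -0.06  0.96  1.52] [-5.7  3.6 10.9]
```

View pics/side11.png

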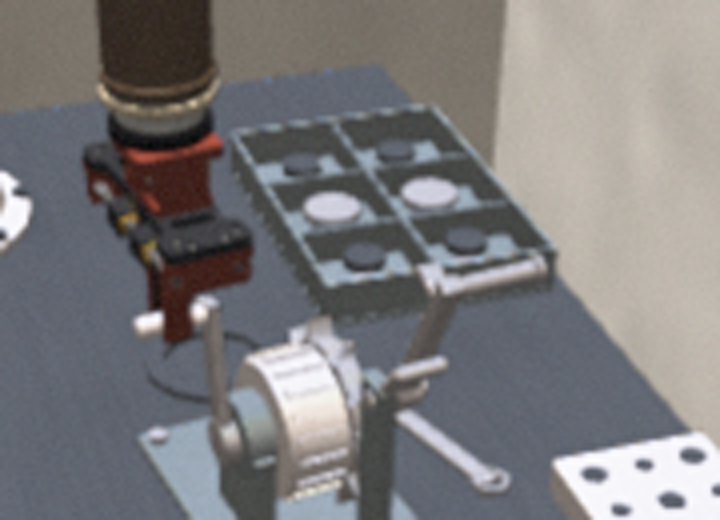

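View pics/top11.png

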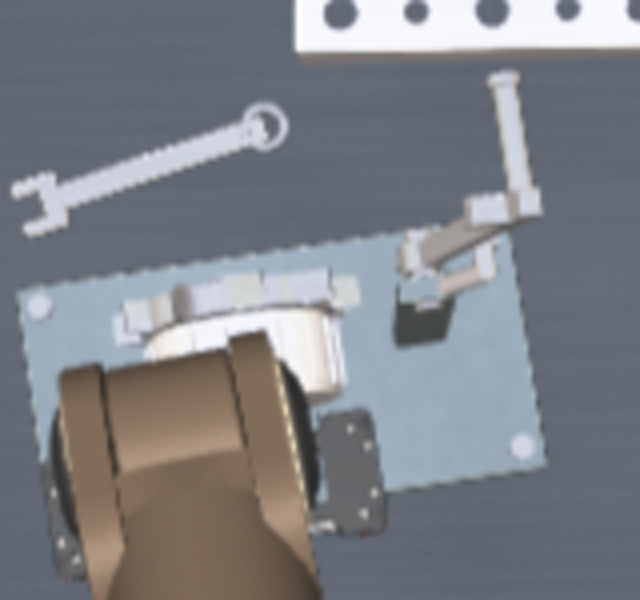

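>>> arm_command(increments=[[[0.005,-0.03,0.02,0,0,0],[0.01,-0.07,0.025,0,0,0],[0.015,-0.11,0.03,0,0,0],[0.019,-0.14,0.03,0,0,0],[0.019,-0.14,0.03,0,0,0],[0.019,-0.14,0.03,0,0,0]]])

```text
clock: 15.08
tool_pos: [0.48, 0.0513, 0.2072]
ee_rot: [3.135, 0.013, -3.004]
force: [3.2, 2.5, -13.4]
opening: 0.0172
```

```bash
python3 look.py 12; python3 - <<'E'
from h import *
from workcell import manip
t=manip.read_state()["tool_pos"]-O
c,s=np.cos(YAW),np.sin(YAW)
print("stand",c*t[0]+s*t[1],-s*t[0]+c*t[1],t[2]+.011)
E
```

```text
15.175 [0.4801 0.0513 0.2072] [ 3.135  0.013 -3.004] [-0.43  0.18  0.26  1.98 -0.06  0.97  1.57] [  2.5   2.8 -14.2]
stand -0.09522350971727847 -0.0008578621441463763 0.21824860905314455
```

View pics/side12.png

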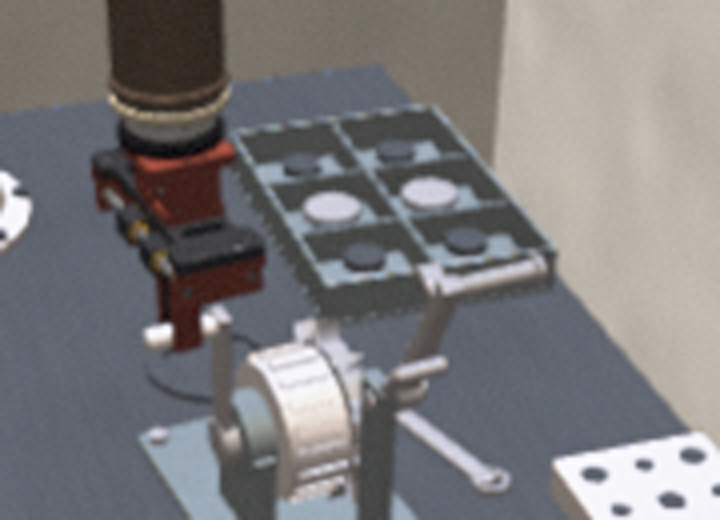

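The crank looks upright, at stand y ≈ −1 mm. I'll open and rise, then check it in both views.

>>> arm_command(increments=[[[0,0,-0.01,0,0,0],[0,0,-0.01,0,0,0],[0,0,-0.01,0,0,0],[0,0,-0.01,0,0,0],[0,0,0,0,0,0],[0,0,0,0,0,0],[0,0,0.2,0,0,0],[0,0,0.5,0,0,0],[0,0,0.8,0,0,0],[0,0,1,0,0,0]]], fingers=1)

```text
clock: 16.42
tool_pos: [0.4803, 0.0513, 0.3594]
ee_rot: [3.135, 0.015, -3.004]
force: [0.3, 0.4, 0.2]
opening: 0.0875
```

>>> arm_command(increments=[[[0.2,-0.2,0.2,0,0,0],[0.5,-0.5,0.3,0,0,0],[0.8,-0.7,0.3,0,0,0],[0.9,-0.7,0.3,0,0,0]]])

```text
clock: 16.92
tool_pos: [0.6169, -0.057, 0.4036]
ee_rot: [3.137, 0.014, -3.008]
force: [-0.1, 0.2, 0.0]
opening: 0.0876
```

```bash
python3 look.py 13; python3 - <<'E'
from h import *
import pickle
d=pickle.load(open("c.pkl","rb"))
overlay(d,0,2.0,"ov13",{"top":(225,120,385,270),"side":(260,170,420,300)})
P=cloud(d["side"])
s=P[190:220,285:310].reshape(-1,3);c,sn=np.cos(YAW),np.sin(YAW)
t=s-O;x=c*t[:,0]+sn*t[:,1];y=-sn*t[:,0]+c*t[:,1]
m=(t[:,2]>.17)&(t[:,2]<.24)&(x>-.14)&(x<-.06);print(m.sum(),x[m].mean(),y[m].mean(),t[m,2].mean())
E
```

```text
17.025 [ 0.6163 -0.0541  0.403 ] [ 3.135  0.013 -3.005] [-0.27  0.31  0.39  1.37 -0.13  1.47  1.83] [-0.4  1.  -0.7]
82 -0.10165295441447605 -0.006347434284027644 0.21171777890168225
```

View pics/sideov13.png

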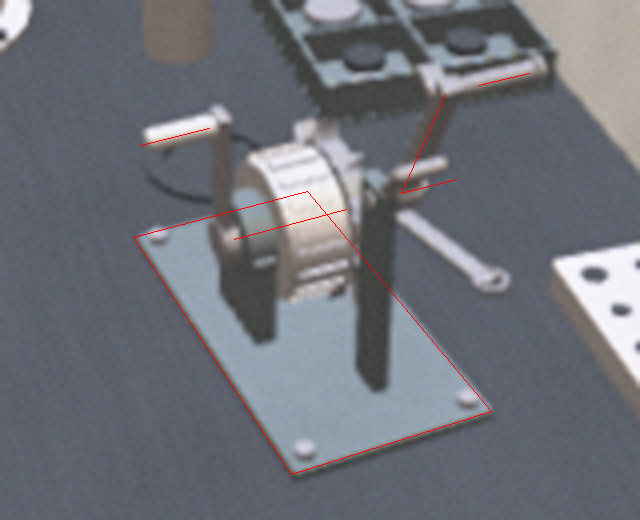

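View pics/topov13.png

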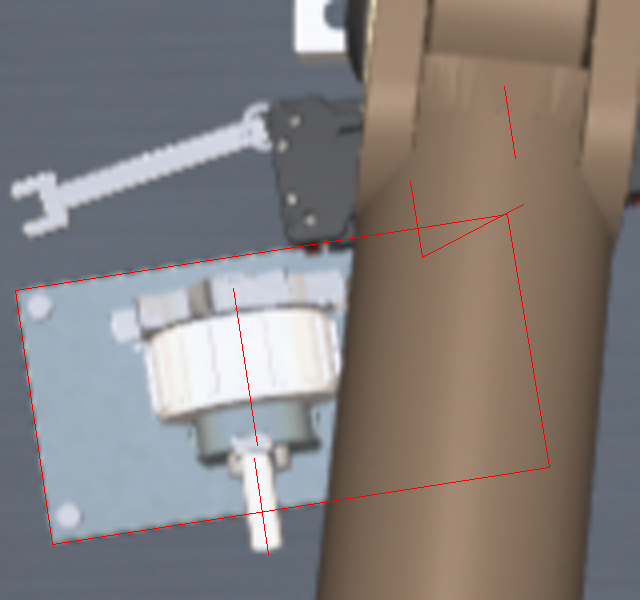

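The top overlay with the crank at 0 rad lies on the handle to within about 1 px, so the crank is upright. Now back to the pawl's bar.

>>> arm_command(increments=[[[0.2,-0.12,0,0,0,0],[0.405,-0.24,0,0,0,0],[0.405,-0.24,-0.2,0,0,0],[0.405,-0.24,-0.42,0,0,0],[0.405,-0.24,-0.6,0,0,0],[0.405,-0.24,-0.74,0,0,0],[0.405,-0.24,-0.74,0,0,0]]])

```text
clock: 17.9
tool_pos: [0.6757, -0.089, 0.2907]
ee_rot: [3.134, 0.01, -3.004]
force: [-0.3, 0.5, 0.8]
opening: 0.088
```

```bash
python3 look.py 14
```

```text
18.0 [ 0.677  -0.0897  0.2931] [ 3.135  0.014 -3.004] [-0.19  0.48  0.39  1.39 -0.19  1.3   1.92] [ 0.6 -0.2 -0.1]
```

View pics/side14.png

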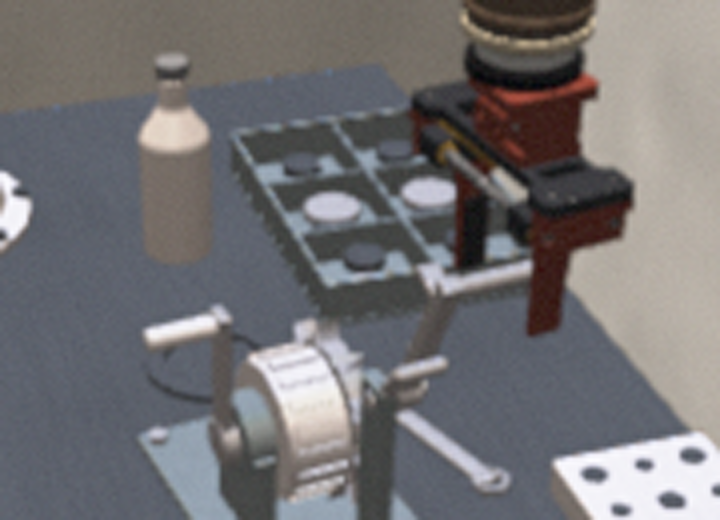

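The fingers straddle the bar again, with the near finger at (548,280) and the far one at (470,225). I'll close.

>>> arm_command(increments=[[[0,0,0,0,0,0],[0,0,0,0,0,0],[0,0,0,0,0,0],[0,0,0,0,0,0],[0,0,0,0,0,0],[0,0,0,0,0,0],[0,0,0,0,0,0],[0,0,0,0,0,0],[0,0,0,0,0,0],[0,0,0,0,0,0]]], fingers=0)

```text
clock: 19.25
tool_pos: [0.677, -0.0897, 0.2931]
ee_rot: [3.135, 0.014, -3.005]
force: [-0.6, -0.4, -0.5]
opening: 0.0135
```

```bash
python3 - <<'E'
from h import *
from workcell import manip
s=manip.read_state();t=s["tool_pos"]-O
c,sn=np.cos(YAW),np.sin(YAW)
print(s["force"],"stand",c*t[0]+sn*t[1],-sn*t[0]+c*t[1],t[2]+.011)
b=bar(2.0)
for p in [1.9,1.8,1.7,1.6,1.5,1.4,1.3,1.2,1.1,1,.9,.8,.7,.6,.5,.4,.3,.2,.1,0]:
    print(p,((bar(p)-b)/.15).round(3))
E
```

```text
[-0.56450224 -0.36286223 -0.47043421] stand 0.08097571388369011 -0.1671300562076311 0.30413706704298293
1.9 [-0.01   0.077  0.031]
1.8 [-0.021  0.157  0.054]
1.7 [-0.032  0.239  0.069]
1.6 [-0.044  0.322  0.076]
1.5 [-0.055  0.405  0.074]
1.4 [-0.066  0.488  0.064]
1.3 [-0.077  0.569  0.046]
1.2 [-0.088  0.648  0.019]
1.1 [-0.098  0.724 -0.015]
1 [-0.108  0.796 -0.057]
0.9 [-0.117  0.864 -0.106]
0.8 [-0.126  0.926 -0.161]
0.7 [-0.134  0.983 -0.223]
0.6 [-0.14   1.033 -0.29 ]
0.5 [-0.146  1.077 -0.361]
0.4 [-0.151  1.113 -0.437]
0.3 [-0.155  1.142 -0.516]
0.2 [-0.158  1.162 -0.597]
0.1 [-0.16   1.175 -0.68 ]
0 [-0.16   1.179 -0.764]
```

>>> arm_command(increments=[[[-0.005,0.038,0.016,0,0,0],[-0.01,0.077,0.031,0,0,0],[-0.021,0.157,0.054,0,0,0],[-0.032,0.239,0.069,0,0,0],[-0.044,0.322,0.076,0,0,0],[-0.055,0.405,0.074,0,0,0],[-0.066,0.488,0.064,0,0,0],[-0.077,0.569,0.046,0,0,0],[-0.077,0.569,0.046,0,0,0]]])

```text
clock: 20.38
tool_pos: [0.6655, -0.0021, 0.2995]
ee_rot: [3.134, 0.014, -3.002]
force: [3.6, 0.9, 0.7]
opening: 0.0134
```

```bash
python3 look.py 15; python3 - <<'E'
from h import *
from workcell import manip
s=manip.read_state();t=s["tool_pos"]-O
c,sn=np.cos(YAW),np.sin(YAW)
y=-sn*t[0]+c*t[1];z=t[2]+.010
print(c*t[0]+sn*t[1],y,z,np.arctan2(z-.187,y+.115),np.hypot(z-.187,y+.115))
E
```

```text
20.475 [ 0.6657 -0.0035  0.3   ] [ 3.134  0.014 -3.004] [-0.31  0.44  0.37  1.42 -0.17  1.29  1.78] [4.9 1.1 0.3]
0.08130744624800815 -0.0801624022768372 0.3099544315625228 1.2946954769449124 0.12779456348367882
```

View pics/side15.png

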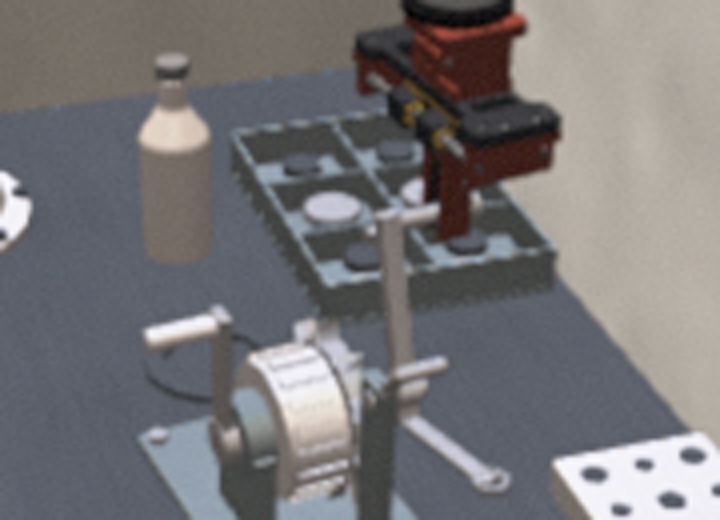

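The pawl is upright at about 1.3 rad and still gripped. I'll keep lowering along the arc.

>>> arm_command(increments=[[[-0.005,0.04,-0.012,0,0,0],[-0.011,0.079,-0.027,0,0,0],[-0.021,0.155,-0.061,0,0,0],[-0.031,0.227,-0.103,0,0,0],[-0.04,0.295,-0.152,0,0,0],[-0.049,0.357,-0.207,0,0,0],[-0.057,0.414,-0.269,0,0,0],[-0.063,0.464,-0.336,0,0,0],[-0.069,0.508,-0.407,0,0,0],[-0.069,0.508,-0.407,0,0,0]]])

```text
clock: 21.72
tool_pos: [0.6551, 0.0733, 0.2374]
ee_rot: [3.135, 0.013, -3.003]
force: [5.7, -1.7, -2.1]
opening: 0.0128
```

```bash
python3 look.py 16; python3 - <<'E'
from h import *
from workcell import manip
s=manip.read_state();t=s["tool_pos"]-O
c,sn=np.cos(YAW),np.sin(YAW)
y=-sn*t[0]+c*t[1];z=t[2]+.010
p=np.arctan2(z-.187,y+.115);print(c*t[0]+sn*t[1],y,z,p,np.hypot(z-.187,y+.115))
for a in (.4,.3,.2,.1,.0): print(a,((bar(a)-s["tool_pos"]-[0,0,.010])/.15).round(3))
E
```

```text
21.825 [0.6551 0.073  0.2379] [ 3.135  0.014 -3.004] [-0.42  0.47  0.34  1.53 -0.17  1.16  1.67] [ 5.1 -1.5 -1. ]
0.08115875718477117 -0.0029393092568917346 0.24794781083815123 0.4981340843499503 0.12756266717102469
0.4 [-0.005  0.026 -0.079]
0.3 [-0.009  0.055 -0.158]
0.2 [-0.011  0.075 -0.239]
0.1 [-0.013  0.088 -0.322]
0.0 [-0.014  0.092 -0.406]
```

View pics/side16.png

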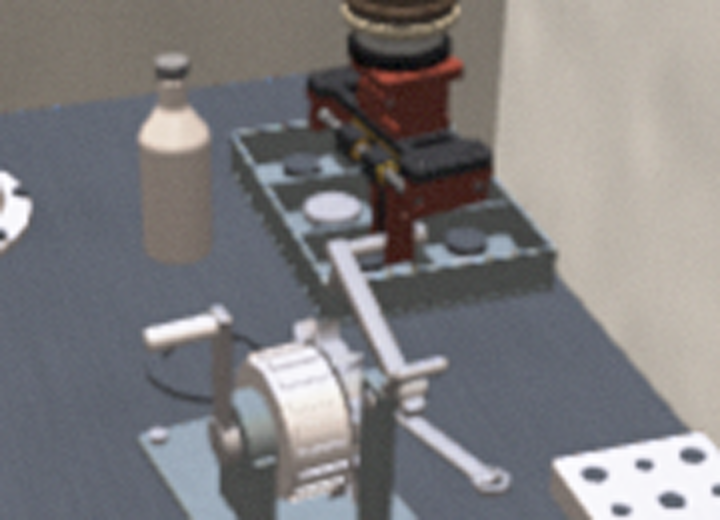

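The pawl is at about 0.5 rad and forces are low. I'll lower to about 0.1 rad, slower.

>>> arm_command(increments=[[[-0.003,0.015,-0.04,0,0,0],[-0.005,0.028,-0.079,0,0,0],[-0.007,0.042,-0.12,0,0,0],[-0.009,0.055,-0.158,0,0,0],[-0.01,0.066,-0.2,0,0,0],[-0.011,0.075,-0.239,0,0,0],[-0.012,0.082,-0.28,0,0,0],[-0.013,0.088,-0.322,0,0,0],[-0.013,0.088,-0.322,0,0,0]]])

```text
clock: 22.95
tool_pos: [0.6534, 0.0858, 0.1887]
ee_rot: [3.136, 0.014, -3.004]
force: [6.8, -3.2, -1.4]
opening: 0.0134
```

```bash
python3 look.py 17; python3 - <<'E'
from h import *
from workcell import manip
s=manip.read_state();t=s["tool_pos"]-O
c,sn=np.cos(YAW),np.sin(YAW)
y=-sn*t[0]+c*t[1];z=t[2]+.010
p=np.arctan2(z-.187,y+.115);print(c*t[0]+sn*t[1],y,z,p,np.hypot(z-.187,y+.115))
for a in (.1,.0,-.05): print(a,((bar(a)-s["tool_pos"]-[0,0,.010])/.15).round(3))
E
```

```text
23.05 [0.6533 0.0858 0.189 ] [ 3.136  0.014 -3.004] [-0.43  0.51  0.33  1.58 -0.19  1.07  1.66] [ 6.2 -2.7 -0.4]
0.0811328123766914 0.010009511540309116 0.19897806128705392 0.09552557358883222 0.1255820525701945
0.1 [-0.001  0.002  0.004]
0.0 [-0.002  0.006 -0.08 ]
-0.05 [-0.002  0.005 -0.122]
```

>>> arm_command(increments=[[[-0.001,0.002,-0.03,0,0,0],[-0.002,0.005,-0.06,0,0,0],[-0.002,0.006,-0.08,0,0,0],[-0.002,0.006,-0.09,0,0,0],[-0.002,0.006,-0.09,0,0,0]]])

```text
clock: 23.68
tool_pos: [0.6535, 0.0862, 0.1779]
ee_rot: [3.136, 0.016, -3.005]
force: [-1.6, -4.3, 17.7]
opening: 0.0131
```

```bash
python3 look.py 18
```

```text
23.775 [0.6536 0.0862 0.1779] [ 3.136  0.016 -3.005] [-0.43  0.52  0.33  1.6  -0.19  1.04  1.66] [-1.5 -4.4 17.8]
```

View pics/side18.png

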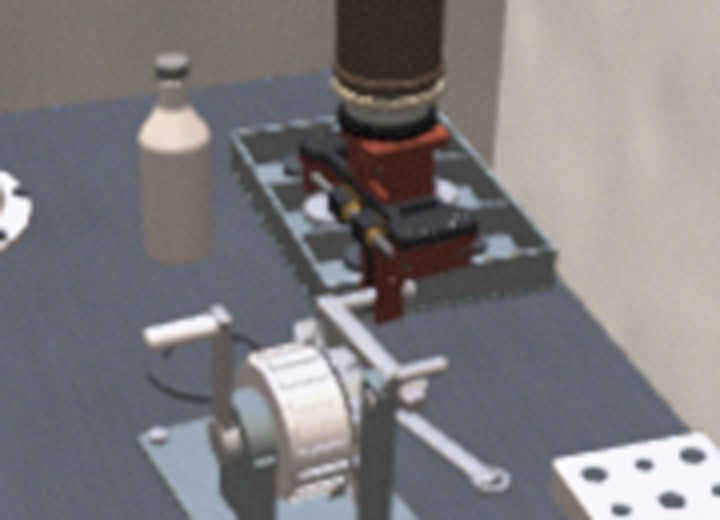

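Contact at bar height of about 188 mm, with 18 N pushing up, which matches a pawl fully home. I'll release and rise clear.

>>> arm_command(increments=[[[0,0,0.01,0,0,0],[0,0,0.01,0,0,0],[0,0,0.01,0,0,0],[0,0,0.01,0,0,0],[0,0,0.01,0,0,0],[0,0,0.01,0,0,0],[0,0,0.2,0,0,0],[0,0,0.5,0,0,0],[0,0,0.8,0,0,0],[0,0,1,0,0,0],[0,0,1,0,0,0]]], fingers=1)

```text
clock: 25.15
tool_pos: [0.6546, 0.0861, 0.3307]
ee_rot: [3.135, 0.021, -3.005]
force: [-0.3, 0.4, -0.7]
opening: 0.0877
```

>>> arm_command(increments=[[[0,-0.3,0.1,0,0,0],[0,-0.6,0.2,0,0,0],[0,-0.9,0.2,0,0,0],[0,-1,0.2,0,0,0]]])

```text
clock: 25.65
tool_pos: [0.6538, -0.0676, 0.3597]
ee_rot: [3.136, 0.019, -3.01]
force: [-0.3, 0.3, -0.1]
opening: 0.0878
```

>>> arm_command(increments=[[[0,-0.3,0,0,0,0],[0,-0.6,0,0,0,0],[0,-0.9,0,0,0,0],[0,-1,0,0,0,0],[0,-1,0,0,0,0]]])

```text
clock: 26.28
tool_pos: [0.6538, -0.2173, 0.3586]
ee_rot: [3.135, 0.018, -3.01]
force: [0.2, 1.2, -0.1]
opening: 0.0878
```

```bash
python3 look.py 19; python3 - <<'E'
from h import *
d=pickle.load(open("c.pkl","rb"))
overlay(d,0,0,"ov19",{"top":(225,120,385,270),"side":(260,170,420,300)})
P=cloud(d["top"]);c,s=np.cos(YAW),np.sin(YAW)
t=P-O;x=c*t[...,0]+s*t[...,1];y=-s*t[...,0]+c*t[...,1];z=P[...,2]
def zz(m):return m.sum(),np.median(x[m]).round(4),np.median(y[m]).round(4),np.median(z[m]).round(4)
print("bar",zz((x>.06)&(x<.1)&(abs(y-.011)<.02)&(z>.1)&(z<.3)))
print("handle",zz((x<-.08)&(x>-.12)&(abs(y)<.03)&(z>.15)&(z<.3)))
for n,(x0,y0,x1,y1) in {}.items(): pass
cv2.imwrite("pics/topfull.png",d["top"]["frame"][:,:,::-1])
E
```

```text
26.375 [ 0.6545 -0.2151  0.3591] [ 3.134  0.019 -3.007] [-0.02  0.47  0.44  1.26 -0.21  1.44  2.11] [ 1.1  0.6 -0.5]
bar (np.int64(101), np.float64(0.0804), np.float64(0.0109), np.float64(0.1915))
handle (np.int64(133), np.float64(-0.1002), np.float64(-0.0003), np.float64(0.2114))
```

View pics/sideov19.png

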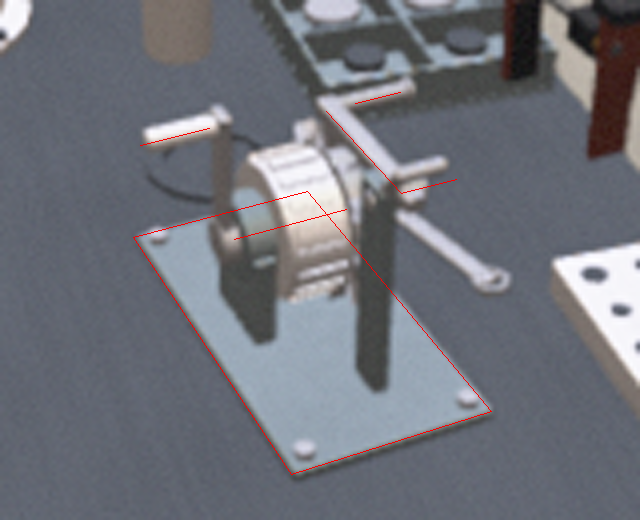

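View pics/topov19.png

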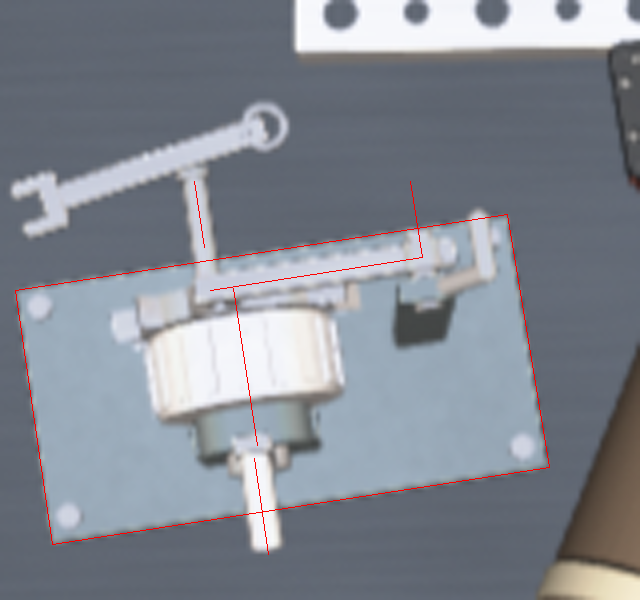

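View pics/topfull.png

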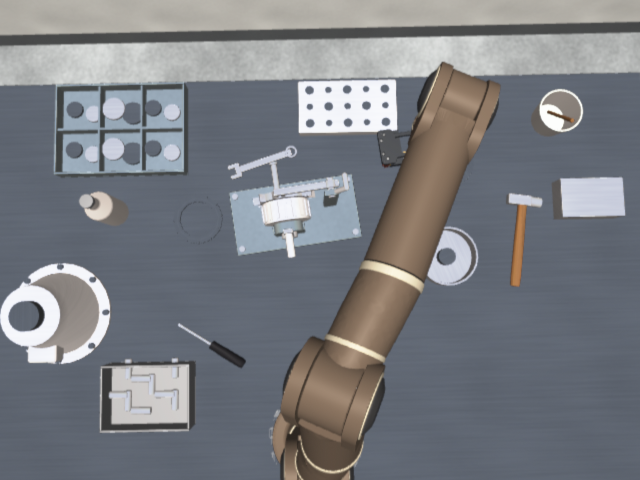

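The bar's top surface reads 191.5 mm, which is home within 1–2 mm, against 206.5 mm at the start. The handle is at y ≈ 0, and the bystanders look unmoved. I'll hand in.

```bash
python3 -c "
from workcell import manip
print(manip.read_state()['force'].round(1)); print(manip.finish_job())"
```

```text
[ 1.1  0.6 -0.5]
the job is handed in; nothing more can be done
None
```

The job is handed in after about 26 s of the 64 s. No verdict was reported, so the figures below are my own measurements.

**What I did:** I lifted the pawl by its bar and laid it back to about 1.95 rad, where it settled on its rest. Then I turned the crank from about 1.14 rad to upright. I lowered the pawl in the grip until it bottomed in the tooth gap, then opened the gripper and moved it clear.

**Last checks:**
- **Pawl:** the bar's height puts the pawl at about 0.01 rad, within the 0.05 limit.
- **Crank:** the handle is within 1 mm of the vertical, so the drum is at about 0 ± 0.03 rad.
- **Bystanders:** none looked moved. The arm hid part of the view of the hub and the clutch drum in the last top picture.
- **Robot:** it touches nothing; the force reading is about 1 N.

**Disagreements:**
- **Cameras:** their height readings differ by about 4–5 mm, top low and side high. I allowed for this, and both views fit the same final state.
- **Crank turn:** the handle slid about 12 mm towards the fingertips, and the wrist felt up to about 20 N. It stayed gripped.

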